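# Pick up a wet painted knob with tongs

## Robot

A 7-joint arm with a two-finger parallel gripper is mounted at the origin on a cart in front of the work surface, level with it; the furniture and walls round the work are solid. World frame = base frame: x ahead of the robot, y to its left, z up, the work surface at z = 0. Lengths are in mm, angles in rad, forces in N, time in s.
With the tool pointing down it reaches from about 400 to 875 mm from the base axis. Payload 4.4 kg.
Tool frame: the origin (TCP) lies midway between the tips of the shut fingers; the grasp point (between the pads) lies 19 mm behind it; z points along the fingers, y is the line along which they close (so a half turn about z gives the same grasp; the last joint's range is limited). The gripper opens to 85 mm and grips with 20 to 120 N. Pads are 22 mm wide; open, the fingers measure 114 mm over their backs; the gripper's body (76 mm by 85 mm) begins 54 mm behind the grasp point. The pads swing forward as they close: fully open they stand 13 mm farther back than shut.
Start: joints at [1.275, 0.628, 0.038, 1.517, -0.027, 0.996, -0.02], TCP at [148.086, -632.92, 231.313] pointing down, gripper open.
Joint ranges: [-3.06, 3.06], [-0.37, 2.12], [-1.25, 1.32], [0.18, 2.47], [-1.1, 4.24], [0.23, 1.98], [-2.94, 2.94]. Speed limits (rad/s): [2.57, 2.57, 3.14, 3.14, 3.14, 3.14, 3.14].

## Interface

Orientations are given as [roll, pitch, yaw] about the fixed x, y, z axes, in that order (R = Rz(yaw) Ry(pitch) Rx(roll)).
In Python, from cell import monitor, cams, ctrl gives the robot as it stands.
- The arm moves only by the tool drive_tool, never from a script. Its argument "motion" is a list of rows, each an object with "fingers": the opening, from 0 (shut) to 1 (fully open); "linear": the shift along the tool's x, y, z in m, a list of three; "twist": the turn about the tool's z in rad. In form: [{"fingers": fingers, "linear": [x, y, z], "twist": twist}, ...]. A call has 1 to 5 rows; each row shifts and turns the commanded pose from where the row before left it, along the tool's axes as they then stand; what a row does not reach is not made up. A row lasts 1/12 s, in which the tool goes at most 41.7 mm and 7.16 degrees, less where a joint would pass 70% of its speed; a pose out of reach is approached as far as the arm can. A call with a gripper value outside its range is refused whole. The fingers move at their own pace and stop on an object; the grip force is fixed at half the most. Time passes only in rows, so rows that do not move let the fingers close. It gives the time, the measured TCP pose, the force, the opening and the grip force at its end, in the units of the state.
- monitor.read_state(): the state, without advancing time (a new reading comes with each control period).
- cams.get_image(name): name is "scene" or "top" or "wrist"; returns a dict with "color" (480x640x3 uint8, blue, green, red), "K" (3x3 intrinsics, pixels), "R" (3x3) and "t" (3): a world point X has camera coordinates R X + t. Camera axes: x right, y down, z forward; pixel columns grow to the right and rows downward; lengths in mm; the calibration is good to about 2 mm. A picture is of the moment at which its call begins. There is no depth.
- ctrl.finish_job(): hands the job in; it is judged then, once.
The state is a dict: "clock": time; "qpos": joint angles; "qd": joint speeds; "tau": joint torques, N m; "eef_pos": TCP position; "tool_rot": TCP orientation; "force": force on the tool from outside, world axes, zero at the start; "torque": the same for the moment, N m; "width": finger opening in mm; "gripper_force": force on a finger pad.
Only numpy, scipy, OpenCV 4.12 (cv2) and the standard library are available. Lean on these libraries where they do the work, as an engineer would, in place of code of your own. Each camera call takes 0.05 s, during which the arm holds its last target. There are 200 camera calls.

## Task

The blue cabinet knob has just been painted and is still wet, so do not touch it with the fingers: take the kitchen tongs, close their tips round the blue knob on its drying stand and lift it at least ten centimetres clear of where it stood. Finish while holding the tongs squeezed, with the knob still hanging still between the tips: do not put anything down or let go. Leave the white knob, the tape and the rest of the table alone.

Things in the scene. Friction and masses are not known exactly. Their poses are not given: they have to be found in the camera images.
- tongs: Steel spring kitchen tongs lying flat, 126 g, arms 22 mm tall with black grip pads and red tip pads. Origin: on the underside midway between the grip pads (about the centre of mass). +x along the centreline to the tips, +y to the left arm, +z up. Pivot block at x = -105 mm, hanging loop back to -147 mm, red tips at x = +85 to +123 mm. Both arms swing in equally.
- tongs_grip (a point): Point midway between the black grip pads, 15 mm above the tongs' underside. Pads: 44 mm long (x), 30 mm tall, upright outer faces 64 mm apart when open. A spring pushes the arms apart: squeezing here takes about 6 N at first, 10 N when the tips close on a knob; with the fingers stopped part way (e.g. 55 mm over the pads) the spring's push keeps the tongs in the fingers, tips open.
- tongs_mouth (a point): Point midway between the red tip pads at half their height: 103 mm ahead of the tongs' origin, 13 mm above the underside; axes as the tongs. Tip pads 26 mm tall, slightly hollow. Gap between them is about twice the width over the grip pads less 54 mm: 73 mm open, 56 mm at 55 mm over the pads, 36 mm at 45 mm. Over the outsides the tips measure some 15 mm more than the gap.
- jaw_left (a joint): How far the left arm of the tongs has swung in (rad): 0 open at rest, about 0.09 when the tips close on a knob, 0.17 fully shut. The right arm mirrors it.
- blue_knob: Blue round cabinet knob, freshly painted: 36 mm across at its widest (13 to 24 mm above its foot), with a waist and a foot 28 mm across, 30 mm tall, 30 g, standing loose on a drying stand. Origin: centre of its foot, z up.
- blue_knob_middle (a point): Centre of the blue knob, 15 mm above its foot.
- white_knob: The same knob in white on the other stand; to be left alone. Origin: centre of its foot.
- stand_a: Drying stand, a turned pale wooden spool fixed to the table: 36 mm tall, foot 54 mm across, top 42 mm across. Origin: centre of its underside on the table. Carries the blue knob.
- stand_b: The same stand, carrying the white knob. Which of the two stands is on the left changes.
- tape: Roll of masking tape lying flat on the table near the robot, 96 mm across, 25 mm tall; to be left alone. Origin: centre of its underside.
Not all that is in view belongs to the job. Leave any pink or turquoise look-alike of the stand_a alone.

How it is judged:
By the outcome, as a careful person would: the job done as asked, in the order asked, and still so for the second after the job is handed in, while the arm keeps its last pose, push and grip.
It also fails if it takes over 38 s, if anything falls off the work surface, if the arm or the gripper's body presses on something with over 40 N, if the wrist force passes 120 N, or if a joint passes its speed limit or range.

## Working session

There is one attempt and no reset: what is moved stays moved. The work goes in short steps, Python scripts to look and compute and a tool call to move; the robot and the scene stay as the last step left them, time stands still between calls to the robot, and variables do not carry over. Pictures are saved under pics/ and viewed, at most 11 in all, crops included, and the job is handed in when it is done.

Besides the shell and the picture viewer there is one more tool, called by a JSON object that holds its "method" and its "body", one argument or row to a line. drive_tool: Moves the arm, as the interface text tells. Its arguments: {"type":"object","properties":{"motion":{"type":"array"}},"required":["motion"]}

```bash
mkdir -p pics; cat > h.py <<'E'
import numpy as np,cv2
from cell import monitor,cams,ctrl
def grab(n,f=None):
    d=cams.get_image(n); d={k:np.array(v) for k,v in d.items()}
    if f: cv2.imwrite('pics/'+f,d['color'])
    return d
def ray(d,p):
    v=d['R'].T@np.linalg.inv(d['K'])@np.array([p[0],p[1],1.]); c=-d['R'].T@d['t'].reshape(3)
    return c,v/np.linalg.norm(v)
def plane(d,p,z):
    c,v=ray(d,p); return c+v*(z-c[2])/v[2]
def tri(*dp):
    A=np.zeros((3,3));b=np.zeros(3)
    for d,p in dp:
        c,v=ray(d,p);M=np.eye(3)-np.outer(v,v);A+=M;b+=M@c
    x=np.linalg.solve(A,b)
    return x,[float(np.linalg.norm(np.cross(x-ray(d,p)[0],ray(d,p)[1]))) for d,p in dp]
def proj(d,X):
    u=d['K']@(d['R']@np.array(X,float)+d['t'].reshape(3)); return u[:2]/u[2]
E
python3 - <<'E'
from h import *
import pickle
D={n:grab(n,n+'0.png') for n in('scene','top','wrist')}
pickle.dump(D,open('d0.pkl','wb'))
cv2.imwrite('pics/st0.png',cv2.resize(np.hstack([D['scene']['color'],D['top']['color']]),(800,300)))
s=monitor.read_state();print(s)
for n in D: print(n,-D[n]['R'].T@D[n]['t'].reshape(3))
E
```

```text
{'clock': 0.15, 'qpos': array([ 1.27521138,  0.62912944,  0.03845317,  1.51816121, -0.02699745,
        0.99633209, -0.02000644]), 'qd': array([ 1.32166855e-03, -7.36786980e-04,  2.21104389e-05, -4.38508304e-03,
        1.95162832e-03, -2.27989841e-03, -1.76147105e-04]), 'tau': array([ 1.73912344e-03, -5.63803446e+01,  1.22786511e+00, -1.93647909e+01,
        1.11018866e-02,  7.50777981e-03,  2.98487741e-06]), 'eef_pos': array([ 147.96326539, -632.42277945,  230.59585436]), 'tool_rot': array([-3.14008058e+00,  1.31355965e-05,  2.29775521e-01]), 'force': array([-0.86277097, -0.05207802,  0.8373581 ]), 'torque': array([ 0.02956965, -0.0008727 ,  0.00994027]), 'gripper_force': 0.0, 'width': 85.40666432688239}
scene [-54.71884168 423.18034085 639.71265642]
top [ 326.27643344   20.87374378 1191.9804666 ]
wrist [ 222.75450418 -614.51728266  373.45784483]
```

View pics/top0.png

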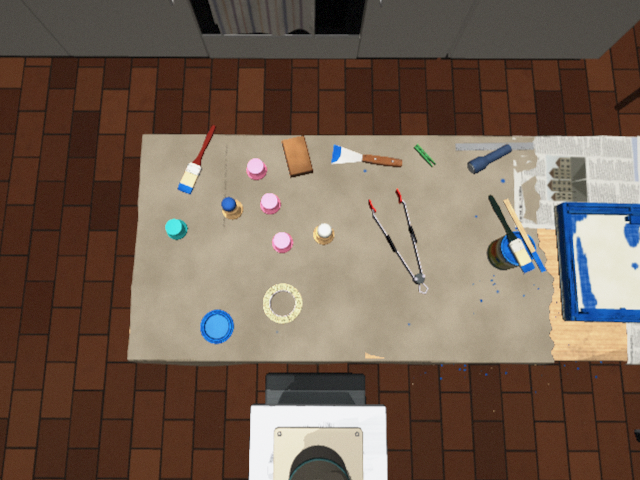

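View pics/scene0.png

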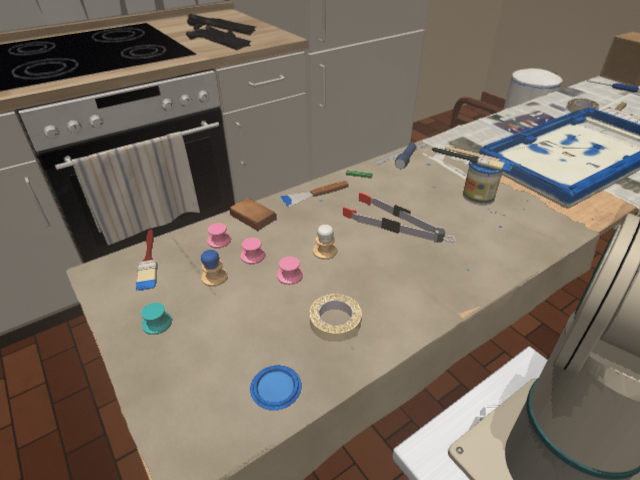

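The top view shows the blue knob at (229,204) on its stand and the white knob at (325,231). A pink spool stands close by the blue knob at (270,203), with others at (257,168) and (282,242). The tongs lie with red tips at (372,206) and (399,196), grip pads at about (391,243) and (411,231), and the pivot at (419,279). In the scene view the blue knob is at (210,259), the red tips at (349,213) and (365,199), the grip pads at (391,225) and (402,211), and the pivot at (440,235).

```bash
cat > m1.py <<'E'
from h import *
import pickle
D=pickle.load(open('d0.pkl','rb'));T,S=D['top'],D['scene']
def blobs(d,lo,hi,roi,amin=6):
    x0,y0,x1,y1=roi
    h=cv2.cvtColor(d['color'],cv2.COLOR_BGR2HSV)
    m=cv2.inRange(h,np.array(lo),np.array(hi)); k=np.zeros_like(m);k[y0:y1,x0:x1]=m[y0:y1,x0:x1]
    n,l,s,c=cv2.connectedComponentsWithStats(k)
    return [(c[i].round(1),s[i].tolist()) for i in range(1,n) if s[i][4]>=amin]
if __name__=='__main__':
    for nm,d,roiR,roiB in(('top',T,(360,180,435,300),(215,190,245,225)),('scene',S,(335,185,460,250),(195,245,230,285))):
        print(nm,'red',blobs(d,(0,120,90),(8,255,255),roiR))
        print(nm,'blk',blobs(d,(0,0,0),(180,255,45),roiR))
        print(nm,'blue',blobs(d,(100,120,30),(125,255,255),roiB))
        print(nm,'wood',blobs(d,(8,70,120),(25,255,255),roiB))
    print('top px->',[plane(T,p,0).round() for p in((372,206),(399,196),(419,279),(640,360),(320,360),(130,360))])
    for n in ((257,168),(270,203),(282,242),(325,231),(229,204),(176,228)): print(n,plane(T,n,36).round())
E
python3 m1.py; python3 - <<'E'
import cv2,numpy as np
a=cv2.imread('pics/top0.png')[180:300,360:440];b=cv2.imread('pics/scene0.png')[180:250,335:465]
a=cv2.resize(a,None,fx=4,fy=4,interpolation=2);b=cv2.resize(b,None,fx=3.6,fy=3.6,interpolation=2)
c=np.zeros((480,320+468,3),np.uint8);c[:480,:320]=a;c[:252,320:788]=b
d=cv2.imread('pics/scene0.png')[235:295,180:280];c[252:480,320:700]=cv2.resize(d,(380,228),interpolation=2)
cv2.imwrite('pics/c1.png',c)
E
```

```text
top red [(array([398.9, 194.7]), [396, 188, 6, 15, 27]), (array([371.6, 205.2]), [369, 199, 7, 13, 27])]
top blk [(array([410.7, 229.8]), [409, 226, 5, 8, 24]), (array([390.6, 243. ]), [386, 236, 10, 16, 49])]
top blue [(array([228.2, 203.8]), [222, 197, 14, 14, 146])]
top wood [(array([234.1, 211.4]), [222, 199, 22, 21, 215])]
scene red [(array([364.4, 198. ]), [359, 193, 12, 12, 97]), (array([347.8, 212. ]), [343, 207, 14, 11, 87])]
scene blk []
scene blue [(array([208.4, 255.2]), [201, 250, 16, 11, 132])]
scene wood [(array([213.5, 275. ]), [201, 259, 27, 26, 395])]
top px-> [array([ 633., -135.,    0.]), array([ 660., -205.,    0.]), array([ 447., -248.,    0.]), array([ 255., -770.,    0.]), array([252.,  -3.,   0.]), array([249., 454.,   0.])]
(257, 168) [721. 157.  36.]
(270, 203) [631. 122.  36.]
(282, 242) [532.  91.  36.]
(325, 231) [560. -14.  36.]
(229, 204) [628. 224.  36.]
(176, 228) [566. 352.  36.]
```

View pics/c1.png

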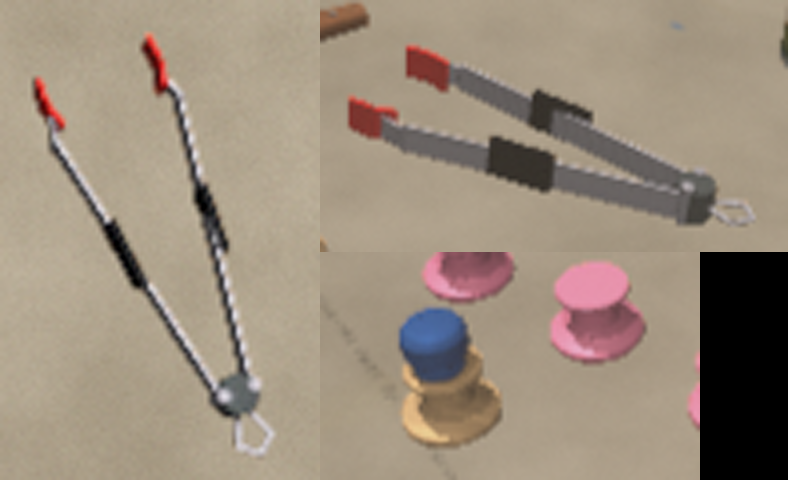

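Both arms, the pads and the pivot are clear in the crop, as is the blue knob on its stand. In the top view the pad centres are at (391.2,243.2) and (413,234). I'll compute the poses from these.

```bash
python3 - <<'E'
from m1 import *
L,r1=tri((T,(371.6,205.2)),(S,(347.8,212.)));R,r2=tri((T,(398.9,194.7)),(S,(364.4,198.)))
print('tips',L.round(1),r1,R.round(1),r2,np.linalg.norm(L-R))
P,r=tri((T,(419,279)),(S,(440.,233)));print('pivot',P.round(1),r)
G,r=tri((T,(391.2,243.2)),(S,(390.5,223)));print('padL',G.round(1),r)
pl,pr=plane(T,(391.2,243.2),29),plane(T,(413,234),29);print('pads',pl.round(1),pr.round(1),np.linalg.norm(pl-pr))
B,r=tri((T,(228.4,203.8)),(S,(209,256)));print('blue',B.round(1),r)
for z in(60,66):print(plane(T,(228.4,203.8),z).round(1))
M=(L+R)/2;v=M-P;th=np.arctan2(v[1],v[0]);n=R-L
print('th',th,np.arctan2(-n[0],n[1])+0,'norm',np.arctan2(n[0],-n[1]))
print('grip',(M-103*np.array([np.cos(th),np.sin(th),0])).round(1))
s=monitor.read_state();print(s['eef_pos'],s['tool_rot'])
E
```

```text
tips [ 631.4 -131.5   17.1] [0.6908757216783256, 0.690875721678355] [ 658.4 -202.5   15.4] [0.9212017265187941, 0.9212017265188067] 76.00980569755858
pivot [ 444.4 -243.3   22.6] [0.8064620644198108, 0.8064620644198219]
padL [ 532.8 -177.1   24.8] [0.19573609463643404, 0.19573609463639363]
pads [ 531.9 -176.6   29. ] [ 555.2 -230.9   29. ] 59.0599138433784
blue [621.5 220.9  61.7] [0.22714186912522738, 0.22714186912527237]
[621.8 221.   60. ]
[620.2 220.   66. ]
th 0.36373694041100213 -2.7778927193804503 norm 0.36369993420934293
grip [ 548.7 -203.6   16.3]
[ 147.96326539 -632.42277945  230.59585436] [-3.14008058e+00  1.31355965e-05  2.29775521e-01]
```

{"method": "drive_tool", "body": {
  "motion": [
    {"fingers": 1, "linear": [0.0323, -0.0218, 0], "twist": 0},
    {"fingers": 1, "linear": [0.0323, -0.0218, 0], "twist": 0},
    {"fingers": 1, "linear": [0.0323, -0.0218, 0], "twist": 0},
    {"fingers": 1, "linear": [0.0323, -0.0218, 0], "twist": 0},
    {"fingers": 1, "linear": [0.0323, -0.0218, 0], "twist": 0}
  ]
}}

```text
clock: 0.57
eef_pos: [281.3, -488.4, 231.1]
tool_rot: [-3.141, -0.0, 0.229]
force: [0.9, -0.2, 0.5]
width: 85.4
gripper_force: 0.0
```

{"method": "drive_tool", "body": {
  "motion": [
    {"fingers": 1, "linear": [0.0323, -0.0218, 0], "twist": 0},
    {"fingers": 1, "linear": [0.0323, -0.0218, 0], "twist": 0},
    {"fingers": 1, "linear": [0.0323, -0.0218, 0], "twist": 0},
    {"fingers": 1, "linear": [0.0323, -0.0218, 0], "twist": 0},
    {"fingers": 1, "linear": [0.0323, -0.0218, 0], "twist": 0}
  ]
}}

```text
clock: 0.98
eef_pos: [413.8, -345.4, 231.3]
tool_rot: [-3.141, 0.0, 0.23]
force: [0.7, -1.0, -0.3]
width: 85.5
gripper_force: 0.0
```

{"method": "drive_tool", "body": {
  "motion": [
    {"fingers": 1, "linear": [0.0323, -0.0218, 0], "twist": 0},
    {"fingers": 1, "linear": [0.0323, -0.0218, 0], "twist": 0},
    {"fingers": 1, "linear": [0.0323, -0.0218, 0], "twist": 0},
    {"fingers": 1, "linear": [0.0323, -0.0218, 0], "twist": 0},
    {"fingers": 1, "linear": [0.0323, -0.0218, 0], "twist": 0}
  ]
}}

```text
clock: 1.4
eef_pos: [546.3, -202.5, 231.2]
tool_rot: [-3.141, 0.0, 0.23]
force: [0.3, -0.9, -0.5]
width: 85.5
gripper_force: 0.0
```

{"method": "drive_tool", "body": {
  "motion": [
    {"fingers": 1, "linear": [0, 0, 0], "twist": -0.067},
    {"fingers": 1, "linear": [0, 0, 0], "twist": -0.067},
    {"fingers": 1, "linear": [0, 0, 0], "twist": 0},
    {"fingers": 1, "linear": [0, 0, 0], "twist": 0}
  ]
}}

```text
clock: 1.73
eef_pos: [545.0, -204.4, 231.0]
tool_rot: [-3.141, 0.001, 0.362]
force: [-0.2, -0.3, 0.6]
width: 85.6
gripper_force: 0.0
```

```bash
python3 - <<'E'
from h import *
import pickle
d=grab('wrist','w1.png');pickle.dump(d,open('w1.pkl','wb'))
s=monitor.read_state();print(s['clock'],s['eef_pos'],s['tool_rot'])
for X in((545,-204,29),(648,-168,26),(443,-243,24)):print(proj(d,X))
E
```

```text
1.7833 [ 544.91741487 -204.69015857  231.1678749 ] [-3.14147171e+00  4.57790621e-04  3.60966234e-01]
[320.55498757 208.05945268]
[323.32830376  97.53711235]
[320.94097272 297.94370083]
```

View pics/w1.png

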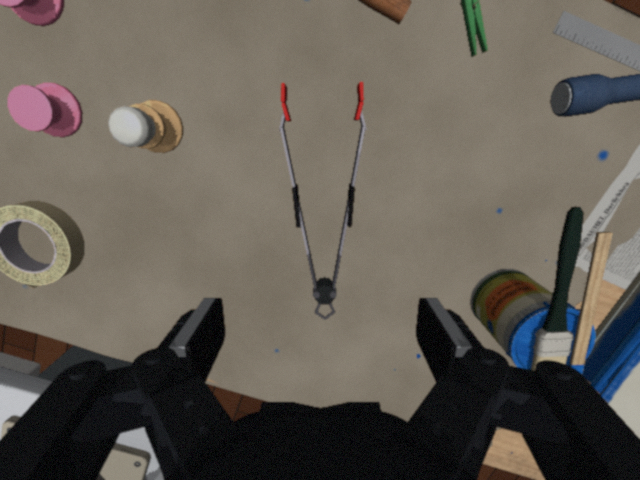

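The wrist view shows the tongs almost straight ahead: pads at (296.5,206) and (351,205), tips at (285,101) and (361,101), pivot at (324,291). The model predicts these to within about 3 px.

```bash
python3 - <<'E'
from h import *
import pickle
d=pickle.load(open('w1.pkl','rb'))
h=cv2.cvtColor(d['color'],cv2.COLOR_BGR2HSV)
def b(m,roi):
    x0,y0,x1,y1=roi;ys,xs=np.nonzero(m[y0:y1,x0:x1]);return np.array([xs.min()+xs.max(),ys.min()+ys.max()])/2.+[x0,y0],len(xs)
k=cv2.inRange(h,(0,0,0),(180,255,50));r=cv2.inRange(h,(0,120,80),(8,255,255))
a,c=b(k,(285,175,312,235)),b(k,(340,175,362,235));e,f=b(r,(270,70,300,130)),b(r,(345,70,375,130))
print(a,c,e,f)
pl,pr,tl,tr=[plane(d,p[0],z) for p,z in((a,25),(c,25),(e,20),(f,20))];pv=plane(d,(324,291),22)
print((pl+pr)/2,np.linalg.norm(pl-pr),(tl+tr)/2,np.linalg.norm(tl-tr),pv)
v=(tl+tr)/2-pv;th=np.arctan2(v[1],v[0]);u=np.array([np.cos(th),np.sin(th),0])
print(th,np.linalg.norm(v),(tl+tr)/2-103*u,pv+105*u)
E
```

```text
(array([296. , 205.5]), 156) (array([350.5, 204.5]), 178) (array([285.5, 101.5]), 175) (array([358.5, 100.5]), 190)
[ 548.31709699 -205.82735119   25.        ] 58.49887769237903 [ 645.09270111 -167.73405626   20.        ] 72.46365534916826 [ 451.79087622 -243.52947713   22.        ]
0.3736854958372996 207.64041352523722 [ 549.20090779 -205.33410912   20.        ] [ 549.54464611 -205.19932617   22.        ]
```

{"method": "drive_tool", "body": {
  "motion": [
    {"fingers": 1, "linear": [0.003, 0.002, 0.038], "twist": -0.009},
    {"fingers": 1, "linear": [0, 0, 0.038], "twist": 0},
    {"fingers": 1, "linear": [0, 0, 0.038], "twist": 0},
    {"fingers": 1, "linear": [0, 0, 0.038], "twist": 0},
    {"fingers": 1, "linear": [0, 0, 0.02], "twist": 0}
  ]
}}

```text
clock: 2.2
eef_pos: [546.1, -205.0, 55.5]
tool_rot: [-3.138, 0.004, 0.37]
force: [-0.2, -0.1, -0.6]
width: 85.3
gripper_force: 0.0
```

```bash
python3 - <<'E'
from h import *
d=grab('wrist','w2.png')
s=monitor.read_state();print(s['clock'],s['eef_pos'],s['tool_rot'],s['force'])
for X in((548.5,-205.5,29),):print(proj(d,X))
E
```

```text
2.25 [ 544.54547251 -204.38140408   53.09453437] [-3.13560761  0.00772796  0.370068  ] [-0.56008162  0.33935212 -1.89566852]
[324.00846382 273.39391843]
```

View pics/w2.png

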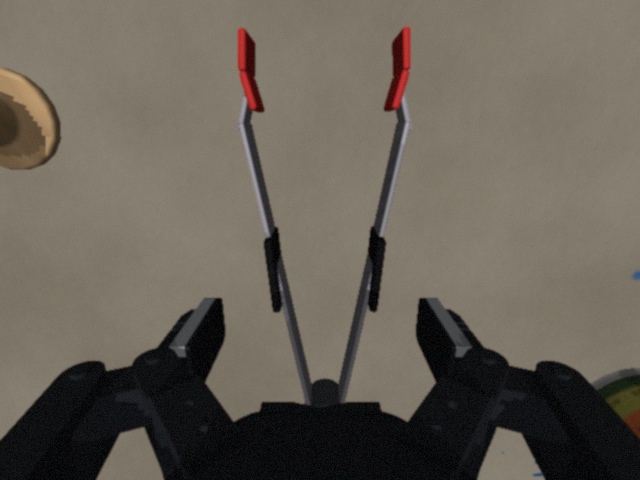

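The pads at (272,270) and (377,270) are centred between the fingers, and prediction and image agree to 3 px.

{"method": "drive_tool", "body": {
  "motion": [
    {"fingers": 1, "linear": [0, 0, 0.02], "twist": 0},
    {"fingers": 1, "linear": [0, 0, 0.02], "twist": 0},
    {"fingers": 1, "linear": [0, 0, 0.01], "twist": 0},
    {"fingers": 1, "linear": [0, 0, 0], "twist": 0},
    {"fingers": 1, "linear": [0, 0, 0], "twist": 0}
  ]
}}

```text
clock: 2.67
eef_pos: [549.0, -205.4, 9.9]
tool_rot: [3.141, -0.0, 0.372]
force: [0.1, -0.3, 0.0]
width: 85.1
gripper_force: 0.0
```

{"method": "drive_tool", "body": {
  "motion": [
    {"fingers": 1, "linear": [0, 0, 0.01], "twist": 0},
    {"fingers": 0.645, "linear": [0, 0, 0], "twist": 0},
    {"fingers": 0.645, "linear": [0, 0, 0], "twist": 0},
    {"fingers": 0.645, "linear": [0, 0, 0], "twist": 0},
    {"fingers": 0.645, "linear": [0, 0, 0], "twist": 0}
  ]
}}

```text
clock: 3.08
eef_pos: [549.9, -205.4, 0.8]
tool_rot: [3.14, -0.002, 0.372]
force: [-1.0, 0.9, 5.6]
width: 54.9
gripper_force: 8.5
```

{"method": "drive_tool", "body": {
  "motion": [
    {"fingers": 0.645, "linear": [0, 0, 0], "twist": 0},
    {"fingers": 0.645, "linear": [0, 0, 0], "twist": 0},
    {"fingers": 0.645, "linear": [0, 0, 0], "twist": 0},
    {"fingers": 0.645, "linear": [0, 0, 0], "twist": 0}
  ]
}}

```text
clock: 3.42
eef_pos: [549.9, -205.3, 0.8]
tool_rot: [3.14, -0.002, 0.372]
force: [-0.6, 0.7, 5.6]
width: 55.3
gripper_force: 8.5
```

{"method": "drive_tool", "body": {
  "motion": [
    {"fingers": 0.645, "linear": [0, 0, -0.005], "twist": 0},
    {"fingers": 0.645, "linear": [0, 0, -0.015], "twist": 0},
    {"fingers": 0.645, "linear": [0, 0, -0.02], "twist": 0},
    {"fingers": 0.645, "linear": [0, 0, -0.02], "twist": 0},
    {"fingers": 0.645, "linear": [0, 0, -0.02], "twist": 0}
  ]
}}

```text
clock: 3.83
eef_pos: [548.6, -204.9, 80.4]
tool_rot: [-3.141, 0.0, 0.373]
force: [0.1, 0.1, -1.8]
width: 55.5
gripper_force: 6.9
```

{"method": "drive_tool", "body": {
  "motion": [
    {"fingers": 0.645, "linear": [0, 0, -0.02], "twist": 0},
    {"fingers": 0.645, "linear": [0, 0, -0.02], "twist": 0},
    {"fingers": 0.645, "linear": [0, 0, -0.01], "twist": 0},
    {"fingers": 0.645, "linear": [0, 0, 0], "twist": 0},
    {"fingers": 0.645, "linear": [0, 0, 0], "twist": 0}
  ]
}}

```text
clock: 4.25
eef_pos: [548.9, -204.9, 129.5]
tool_rot: [3.141, -0.0, 0.373]
force: [0.4, -0.5, -1.6]
width: 55.3
gripper_force: 6.9
```

```bash
python3 - <<'E'
from h import *
import pickle
d=grab('wrist');e=grab('scene');t=grab('top');pickle.dump((d,e,t),open('l1.pkl','wb'))
c=np.zeros((480,800,3),np.uint8);c[:300,:400]=cv2.resize(d['color'],(400,300));c[:300,400:]=cv2.resize(e['color'][100:300,240:507],(400,300))
cv2.imwrite('pics/l1.png',c[:300])
s=monitor.read_state();print(s['clock'],s['eef_pos'],s['tool_rot'],s['force'],s['torque'],s['width'])
E
```

```text
4.4 [ 547.91838418 -204.62722754  127.99045227] [-3.13994173e+00  1.95939589e-03  3.72832598e-01] [ 0.06356348 -0.41688706 -1.89659352] [-0.03078762 -0.02692147  0.0654914 ] 55.318144714709426
```

View pics/l1.png

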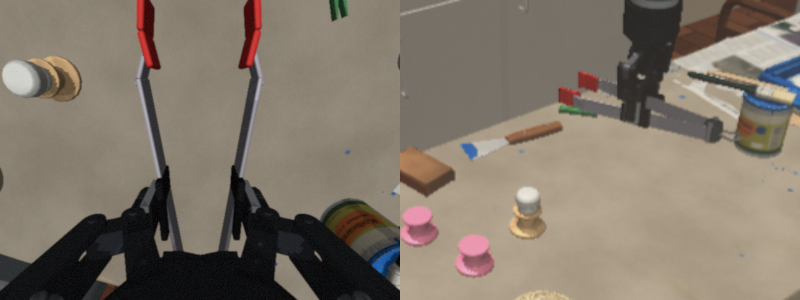

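The tongs hang in the fingers with both red tips open, in the wrist crop at (148,30) and (253,30), and look level. I'll triangulate the tips to get the mouth in the tool frame.

```bash
cat > tips.py <<'E'
from h import *
def red(d,roi=None,amin=15):
    h=cv2.cvtColor(d['color'],cv2.COLOR_BGR2HSV);m=cv2.inRange(h,(0,120,80),(8,255,255))
    n,l,s,c=cv2.connectedComponentsWithStats(m)
    return [(c[i].round(1).tolist(),s[i].tolist()) for i in range(1,n) if s[i][4]>=amin and (roi is None or roi[0]<c[i][0]<roi[2] and roi[1]<c[i][1]<roi[3])]
E
python3 - <<'E'
from tips import *
import pickle
d,e,t=pickle.load(open('l1.pkl','rb'))
for n,x in(('w',d),('s',e),('t',t)):print(n,red(x))
s=monitor.read_state();p=s['eef_pos'];th=s['tool_rot'][2]
g=lambda f,z:p+np.array([f*np.cos(th),f*np.sin(th),z])
print([proj(e,g(103,14)),proj(t,g(103,14)),proj(e,g(-105,12)),proj(t,g(-105,12))])
E
```

```text
w [([228.6, 52.8], [218, 0, 27, 108, 1287]), ([407.9, 51.8], [393, 0, 26, 108, 1306])]
s [([364.9, 153.8], [359, 148, 13, 13, 125]), ([351.1, 163.5], [346, 158, 15, 12, 108]), ([148.7, 244.5], [143, 229, 10, 32, 169])]
t [([204.8, 144.3], [193, 124, 23, 41, 208]), ([404.4, 181.7], [401, 174, 8, 17, 47]), ([381.2, 190.2], [378, 183, 8, 15, 37])]
[array([359.0313369 , 159.02057491]), array([393.87367863, 185.91994251]), array([446.47755521, 186.77367554]), array([430.82085991, 271.30074615])]
```

{"method": "drive_tool", "body": {
  "motion": [
    {"fingers": 0.645, "linear": [0.005, -0.0154, 0], "twist": 0},
    {"fingers": 0.645, "linear": [0.01, -0.0308, 0], "twist": 0},
    {"fingers": 0.645, "linear": [0.01, -0.0308, 0], "twist": 0},
    {"fingers": 0.645, "linear": [0.01, -0.0308, 0], "twist": 0},
    {"fingers": 0.645, "linear": [0.01, -0.0308, 0], "twist": 0}
  ]
}}

```text
clock: 4.82
eef_pos: [539.3, -58.2, 128.1]
tool_rot: [-3.141, 0.002, 0.372]
force: [0.7, -0.3, -0.6]
width: 55.3
gripper_force: 6.9
```

{"method": "drive_tool", "body": {
  "motion": [
    {"fingers": 0.645, "linear": [0.01, -0.0308, 0], "twist": 0},
    {"fingers": 0.645, "linear": [0.01, -0.0308, 0], "twist": 0},
    {"fingers": 0.645, "linear": [0.01, -0.0308, 0], "twist": 0},
    {"fingers": 0.645, "linear": [0.01, -0.0308, 0], "twist": 0},
    {"fingers": 0.645, "linear": [0.01, -0.0308, 0], "twist": 0}
  ]
}}

```text
clock: 5.23
eef_pos: [529.8, 103.5, 128.2]
tool_rot: [-3.141, 0.002, 0.373]
force: [1.0, -0.1, -2.0]
width: 55.1
gripper_force: 6.9
```

{"method": "drive_tool", "body": {
  "motion": [
    {"fingers": 0.645, "linear": [0.01, -0.0308, 0], "twist": 0},
    {"fingers": 0.645, "linear": [0.01, -0.0308, 0], "twist": 0},
    {"fingers": 0.645, "linear": [0.005, -0.0154, 0], "twist": 0},
    {"fingers": 0.645, "linear": [0, 0, 0], "twist": 0},
    {"fingers": 0.645, "linear": [0, 0, 0], "twist": 0}
  ]
}}

```text
clock: 5.65
eef_pos: [525.1, 183.9, 128.2]
tool_rot: [-3.142, 0.002, 0.376]
force: [-1.2, -0.4, -0.4]
width: 54.9
gripper_force: 6.9
```

```bash
python3 - <<'E'
from tips import *
import pickle
d=grab('wrist');e=grab('scene');t=grab('top');pickle.dump((d,e,t),open('l2.pkl','wb'))
c=np.hstack([cv2.resize(d['color'],(400,300)),cv2.resize(e['color'][180:320,120:307],(400,300))])
cv2.imwrite('pics/l2.png',c)
s=monitor.read_state();print(s['clock'],s['eef_pos'],s['tool_rot'],s['force'],s['width'])
for n,x in(('w',d),('s',e),('t',t)):print(n,red(x))
for X in((621.5,220.5,66),(621.5,220.5,60)):print([proj(x,X) for x in(d,e,t)])
h=cv2.cvtColor(d['color'],cv2.COLOR_BGR2HSV);m=cv2.inRange(h,(100,120,30),(125,255,255));n,l,q,cc=cv2.connectedComponentsWithStats(m)
print('blue',[(cc[i].round(1),q[i]) for i in range(1,n) if q[i][4]>50])
E
```

```text
5.8 [525.95755591 180.94563915 128.72721433] [3.14042986e+00 1.55413671e-03 3.70548449e-01] [ 1.05927961 -0.75321822 -1.44943952] 54.83750929002463
w [([228.8, 52.7], [219, 0, 27, 108, 1299]), ([408.0, 52.0], [393, 0, 27, 108, 1323])]
s [([209.5, 209.9], [206, 207, 9, 7, 42]), ([189.9, 229.5], [183, 222, 16, 16, 116]), ([148.7, 244.5], [143, 229, 10, 32, 169])]
t [([204.6, 144.6], [193, 124, 23, 41, 204])]
[array([323.59802957,  83.71877892]), array([208.9623856 , 254.24054449]), array([228.1996305 , 203.27652894])]
[array([323.49630657,  85.13658842]), array([209.44970138, 256.56714179]), array([228.61362484, 203.90660709])]
blue [(array([325.1,  79.9]), array([ 297,   48,   58,   65, 2956], dtype=int32)), (array([179.6, 348.3]), array([169, 346,  25,   7, 100], dtype=int32)), (array([190.6, 408.9]), array([178, 404,  23,   9, 138], dtype=int32))]
```

View pics/l2.png

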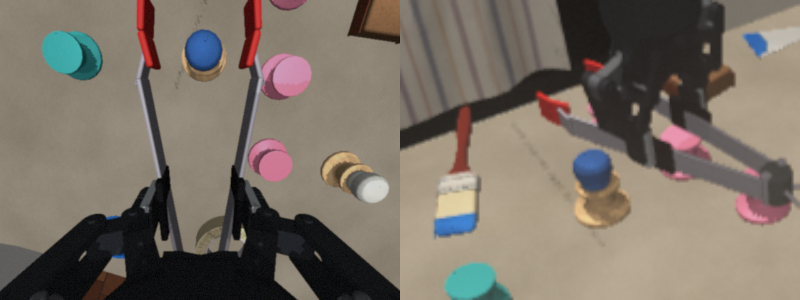

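In the wrist crop the blue knob (204,50) lies below and between the open red tips (148,30) and (253,30). Turquoise and pink spools are to either side, clear of the tongs.

```bash
python3 - <<'E'
from tips import *
import pickle
d,e,t=pickle.load(open('l2.pkl','rb'))
p=np.array([525.96,180.95,128.73]);th=.3705
X=np.array([np.cos(th),np.sin(th),0]);Y=np.array([np.sin(th),-np.cos(th),0])
tool=lambda q:((q-p)@X,(q-p)@Y,(q-p)[2])
f=lambda q:np.round(tool(q),1)
k=[plane(d,(326,80.5),z) for z in(55,60)];print('knob',[ (q.round(1),f(q)) for q in k])
print('topview',f(np.array([621.5,220.5,60])))
B,r=tri((d,(326,80.5)),(t,(228.4,203.8)));print('tri',B.round(1),r)
h=cv2.cvtColor(d['color'],cv2.COLOR_BGR2HSV);m=cv2.inRange(h,(8,70,90),(25,255,255))[:,260:380];ys,xs=np.nonzero(m[:160]);print('stand',xs.min()+260,xs.max()+260,ys.min(),ys.max())
# tips inner edges at several rows
r=cv2.inRange(h,(0,120,80),(8,255,255))
for row in(5,40,60,90,105):
    x=np.nonzero(r[row])[0];print(row,x[x<320].min(),x[x<320].max(),x[x>320].min(),x[x>320].max(), f((plane(d,(x[x<320].max(),row),140)+plane(d,(x[x>320].min(),row),140))/2),np.linalg.norm(plane(d,(x[x<320].max(),row),140)-plane(d,(x[x>320].min(),row),140)).round(1))
# left tip scene
w,_=tri((e,(189.9,229.5)),(d,(228.8,45)));print('tipL',f(w),_)
E
```

```text
knob [(array([625. , 220.2,  55. ]), array([106.5,  -0.8, -73.7])), (array([624.3, 220.1,  60. ]), array([105.9,  -0.8, -68.7]))]
topview [103.4  -2.3 -68.7]
tri [624.  221.1  55. ] [1.2705811543700685, 1.2705811543701735]
stand 290 362 68 130
5 219 230 406 417 [118.5  -5.   11.3] 59.7
40 219 230 407 419 [108.   -4.8  11.3] 61.8
60 221 234 404 415 [101.7  -4.6  11.3] 60.3
90 231 252 396 406 [92.  -2.8 11.3] 52.4
105 234 244 382 402 [86.9 -6.8 11.3] 50.8
tipL [103.7 -33.6  18.3] [1.3600315400860687, 1.3600315400860723]
```

{"method": "drive_tool", "body": {
  "motion": [
    {"fingers": 0.645, "linear": [0.002, 0.003, 0.01], "twist": 0},
    {"fingers": 0.645, "linear": [0, 0, 0.02], "twist": 0},
    {"fingers": 0.645, "linear": [0, 0, 0.02], "twist": 0},
    {"fingers": 0.645, "linear": [0, 0, 0], "twist": 0},
    {"fingers": 0.645, "linear": [0, 0, 0], "twist": 0}
  ]
}}

```text
clock: 6.22
eef_pos: [528.3, 179.3, 78.2]
tool_rot: [3.141, 0.003, 0.371]
force: [-0.4, 0.2, -0.3]
width: 55.4
gripper_force: 6.9
```

```bash
python3 - <<'E'
from tips import *
import pickle
d=grab('wrist');e=grab('scene');t=grab('top');pickle.dump((d,e,t),open('l3.pkl','wb'))
c=np.hstack([cv2.resize(d['color'],(400,300)),cv2.resize(e['color'][180:320,120:307],(400,300))])
cv2.imwrite('pics/l3.png',c)
s=monitor.read_state();print(s['clock'],s['eef_pos'],s['tool_rot'],s['force'],s['width'])
for n,x in(('w',d),('s',e)):print(n,red(x))
h=cv2.cvtColor(d['color'],cv2.COLOR_BGR2HSV);m=cv2.inRange(h,(100,120,30),(125,255,255));n,l,q,cc=cv2.connectedComponentsWithStats(m)
print('blue',[(cc[i].round(1),q[i]) for i in range(1,n) if q[i][4]>50])
p=s['eef_pos'];th=s['tool_rot'][2]
X=np.array([np.cos(th),np.sin(th),0]);Y=np.array([np.sin(th),-np.cos(th),0])
i=[j for j in range(1,n) if q[j][4]>1000][0];u=(q[i][0]+q[i][2]/2,q[i][1]+q[i][3]/2)
k=plane(d,u,57);print('knob',k,(k-p)@X,(k-p)@Y)
E
```

```text
6.3667 [529.91652676 180.6676074   80.181503  ] [ 3.14140999e+00 -1.75801917e-03  3.72068051e-01] [-0.19405319  0.23285507 -1.55301242] 55.188115743025186
w [([228.9, 52.8], [219, 0, 27, 108, 1297]), ([407.9, 52.1], [393, 0, 26, 107, 1329])]
s [([148.7, 244.4], [143, 229, 10, 32, 170]), ([215.2, 232.0], [211, 228, 11, 9, 61]), ([195.5, 249.2], [189, 243, 15, 14, 101])]
blue [(array([313.3,  65.8]), array([ 275,   22,   78,   89, 5365], dtype=int32)), (array([132.8, 408. ]), array([127, 401,  12,  16,  91], dtype=int32)), (array([179.9, 436.6]), array([ 146,  404,   58,   57, 2044], dtype=int32))]
knob [624.91946313 220.52412908  57.        ] 102.99214902592743 -2.591809891416055
```

View pics/l3.png

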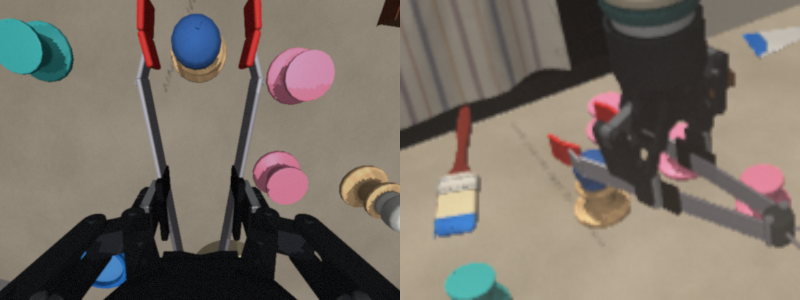

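The knob (196,42 in the wrist crop) sits between the tips (148,30) and (253,30), about 1 mm off centre. I'll go down now.

{"method": "drive_tool", "body": {
  "motion": [
    {"fingers": 0.645, "linear": [0, -0.001, 0.012], "twist": 0},
    {"fingers": 0.645, "linear": [0, 0, 0.015], "twist": 0},
    {"fingers": 0.645, "linear": [0, 0, 0.012], "twist": 0},
    {"fingers": 0.645, "linear": [0, 0, 0], "twist": 0},
    {"fingers": 0.645, "linear": [0, 0, 0], "twist": 0}
  ]
}}

```text
clock: 6.78
eef_pos: [528.1, 181.6, 39.6]
tool_rot: [3.142, 0.002, 0.373]
force: [0.7, -0.0, -1.2]
width: 55.2
gripper_force: 6.9
```

```bash
python3 - <<'E'
from tips import *
d=grab('wrist');e=grab('scene')
c=np.hstack([cv2.resize(d['color'][:240,160:480],(400,300)),cv2.resize(e['color'][220:300,160:267],(400,300),interpolation=2)])
cv2.imwrite('pics/l4.png',c)
s=monitor.read_state();print(s['clock'],s['eef_pos'],s['tool_rot'],s['force'],s['width'])
for n,x in(('w',d),('s',e)):print(n,red(x))
h=cv2.cvtColor(d['color'],cv2.COLOR_BGR2HSV);m=cv2.inRange(h,(100,120,30),(125,255,255));n,l,q,cc=cv2.connectedComponentsWithStats(m)
print('blue',[(cc[i].round(1),q[i]) for i in range(1,n) if q[i][4]>1000])
E
```

```text
6.8833 [529.03869822 181.93734535  40.6475627 ] [ 3.14153736e+00 -7.88829683e-04  3.72724781e-01] [ 0.38802967  0.26776319 -0.96527354] 55.376038680866216
w [([228.8, 52.5], [219, 0, 27, 108, 1292]), ([407.8, 52.0], [392, 0, 27, 107, 1323])]
s [([148.7, 244.4], [143, 229, 10, 32, 170]), ([218.5, 248.1], [213, 243, 12, 12, 76]), ([198.2, 265.1], [192, 259, 15, 14, 90])]
blue [(array([318.5,  48.8]), array([ 266,    0,  106,  107, 9208], dtype=int32)), (array([162.4, 459.5]), array([ 129,  432,   64,   48, 1656], dtype=int32))]
```

View pics/l4.png

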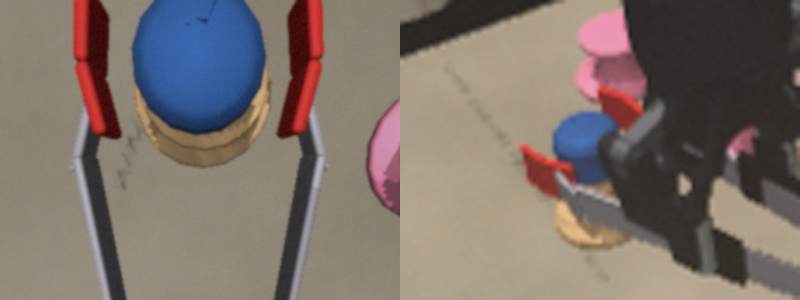

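The knob is centred: it spans crop columns 133–265, and the inner tip faces are at about 107 and 292. Its widest part is level with the pads, so I'll squeeze.

{"method": "drive_tool", "body": {
  "motion": [
    {"fingers": 0.6, "linear": [0, 0, 0], "twist": 0},
    {"fingers": 0.57, "linear": [0, 0, 0], "twist": 0},
    {"fingers": 0.55, "linear": [0, 0, 0], "twist": 0},
    {"fingers": 0.53, "linear": [0, 0, 0], "twist": 0},
    {"fingers": 0.51, "linear": [0, 0, 0], "twist": 0}
  ]
}}

```text
clock: 7.3
eef_pos: [528.9, 181.9, 40.6]
tool_rot: [3.142, -0.001, 0.373]
force: [0.3, -1.1, -0.4]
width: 44.2
gripper_force: 28.5
```

{"method": "drive_tool", "body": {
  "motion": [
    {"fingers": 0.48, "linear": [0, 0, 0], "twist": 0},
    {"fingers": 0.45, "linear": [0, 0, 0], "twist": 0},
    {"fingers": 0.4, "linear": [0, 0, 0], "twist": 0},
    {"fingers": 0.3, "linear": [0, 0, 0], "twist": 0},
    {"fingers": 0.3, "linear": [0, 0, 0], "twist": 0}
  ]
}}

```text
clock: 7.72
eef_pos: [528.8, 181.9, 40.5]
tool_rot: [-3.142, -0.001, 0.373]
force: [-1.0, -0.5, 1.7]
width: 43.2
gripper_force: 61.5
```

```bash
python3 - <<'E'
from tips import *
d=grab('wrist');e=grab('scene')
c=np.hstack([cv2.resize(d['color'][:240,160:480],(400,300)),cv2.resize(e['color'][220:300,160:267],(400,300),interpolation=2)])
cv2.imwrite('pics/l5.png',c)
s=monitor.read_state();print(s['clock'],s['eef_pos'],s['tool_rot'],s['force'],s['width'],s['gripper_force'])
E
```

```text
7.8167 [528.78046771 181.92527438  40.41655849] [-3.14156543e+00 -3.99068296e-04  3.72838639e-01] [-1.15108535 -0.3012639   2.49456034] 43.27185977311776 61.530808210372925
```

View pics/l5.png

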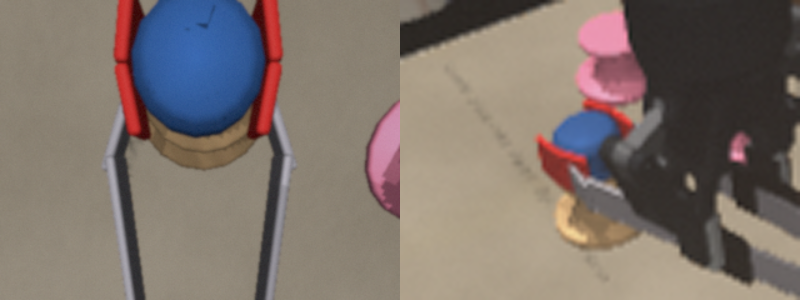

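Both tips are closed on the knob at its widest, and the width has stalled at 43 mm with 61 N. I'll lift it 160 mm, starting gently.

{"method": "drive_tool", "body": {
  "motion": [
    {"fingers": 0.3, "linear": [0, 0, -0.004], "twist": 0},
    {"fingers": 0.3, "linear": [0, 0, -0.01], "twist": 0},
    {"fingers": 0.3, "linear": [0, 0, -0.016], "twist": 0},
    {"fingers": 0.3, "linear": [0, 0, -0.02], "twist": 0},
    {"fingers": 0.3, "linear": [0, 0, -0.02], "twist": 0}
  ]
}}

```text
clock: 8.23
eef_pos: [528.0, 181.5, 111.2]
tool_rot: [3.142, 0.002, 0.373]
force: [-0.5, -0.6, -1.7]
width: 43.0
gripper_force: 61.2
```

{"method": "drive_tool", "body": {
  "motion": [
    {"fingers": 0.3, "linear": [0, 0, -0.02], "twist": 0},
    {"fingers": 0.3, "linear": [0, 0, -0.02], "twist": 0},
    {"fingers": 0.3, "linear": [0, 0, -0.02], "twist": 0},
    {"fingers": 0.3, "linear": [0, 0, -0.02], "twist": 0},
    {"fingers": 0.3, "linear": [0, 0, -0.01], "twist": 0}
  ]
}}

```text
clock: 8.65
eef_pos: [529.4, 182.0, 203.2]
tool_rot: [3.142, -0.003, 0.373]
force: [0.5, -0.1, -1.7]
width: 43.3
gripper_force: 61.2
```

{"method": "drive_tool", "body": {
  "motion": [
    {"fingers": 0.3, "linear": [0, 0, 0], "twist": 0},
    {"fingers": 0.3, "linear": [0, 0, 0], "twist": 0},
    {"fingers": 0.3, "linear": [0, 0, 0], "twist": 0},
    {"fingers": 0.3, "linear": [0, 0, 0], "twist": 0},
    {"fingers": 0.3, "linear": [0, 0, 0], "twist": 0}
  ]
}}

```text
clock: 9.07
eef_pos: [527.9, 181.6, 199.1]
tool_rot: [-3.142, 0.002, 0.373]
force: [1.1, 0.5, -1.2]
width: 42.8
gripper_force: 61.2
```

```bash
python3 - <<'E'
from tips import *
d=grab('wrist');e=grab('scene');t=grab('top')
c=np.hstack([cv2.resize(d['color'],(400,300)),cv2.resize(e['color'][150:300,120:320],(400,300),interpolation=2)])
cv2.imwrite('pics/l6.png',c)
s=monitor.read_state();print(s['clock'],s['eef_pos'],s['tool_rot'],s['force'],s['width'],s['gripper_force'])
E
```

```text
9.2167 [528.34350886 181.67027254 199.66035747] [3.14153563e+00 1.19320310e-03 3.72741227e-01] [-0.22533353  0.38330581 -2.14747075] 43.51326009827761 61.20393633842468
```

View pics/l6.png

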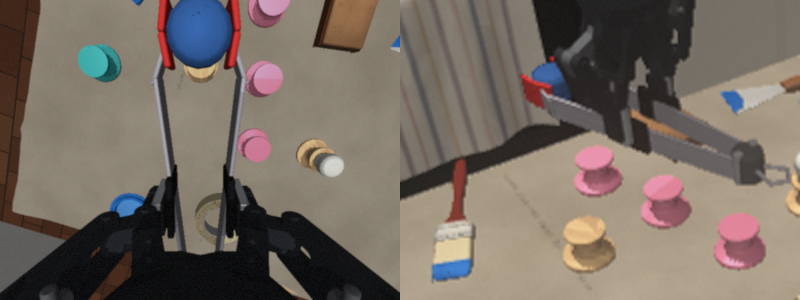

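The blue knob hangs between the red tips, with its stand standing empty and about 160 mm below where the knob is now. The white knob, tape and spools haven't moved. I'll settle the arm briefly and hand in.

{"method": "drive_tool", "body": {
  "motion": [
    {"fingers": 0.3, "linear": [0, 0, 0], "twist": 0},
    {"fingers": 0.3, "linear": [0, 0, 0], "twist": 0},
    {"fingers": 0.3, "linear": [0, 0, 0], "twist": 0},
    {"fingers": 0.3, "linear": [0, 0, 0], "twist": 0},
    {"fingers": 0.3, "linear": [0, 0, 0], "twist": 0}
  ]
}}

```text
clock: 9.63
eef_pos: [528.6, 181.8, 200.3]
tool_rot: [3.142, -0.0, 0.373]
force: [0.3, -0.2, -1.7]
width: 43.1
gripper_force: 61.2
```

```bash
python3 -c "
from cell import ctrl;print(ctrl.finish_job())"
```

```text
the job is handed in; nothing more can be done
None
```

The job is handed in at about 9.6 s: the squeezed tongs hold the blue knob still about 160 mm above its stand, and the white knob, tape and rest of the table were not touched.

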